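Pin the test-cell stack together

ROBOT

A 7-joint arm with a two-finger parallel gripper is mounted at the origin on the work surface. World frame = base frame: x ahead of the robot, y to its left, z up, the work surface at z = 0. Lengths are in m, angles in rad, forces in N, time in s.
With the tool pointing down it reaches from about 0.425 to 0.925 m from the base axis. Payload 6.8 kg.
Tool frame: the origin (TCP) lies on the front face of the gripper's body, between the roots of the fingers; the fingertips stand 73 mm ahead of it and the grasp point (between the pads) lies 54 mm ahead of it (env.nose_length is the distance from the TCP to the fingertips, in m); z points along the fingers, y is the direction in which the jaws open and shut (so a half turn about z gives the same grasp; the last joint's range is limited). The gripper opens to 85 mm and grips with 20 to 120 N. Pads are 22 mm wide; open, the fingers measure 114 mm over their backs; the gripper's body (76 mm by 85 mm) begins 54 mm behind the grasp point. The pads swing forward as they close: fully open they stand 13 mm farther back than shut.
Start: joints at [-1.272, 0.477, 0.022, 1.555, -0.011, 1.109, -0.083], TCP at [0.267, 0.62, 0.304] pointing down, gripper open.
Joint ranges: [-2.96, 2.96], [-0.34, 2.1], [-1.41, 1.46], [0.24, 2.44], [-1.37, 4.51], [0.17, 1.92], [-2.96, 2.96]. Speed limits (rad/s): [2.39, 2.39, 3.14, 3.14, 3.14, 3.14, 3.14].

INTERFACE

Orientations are given as a unit quaternion [w, x, y, z].
In Python, from cell import env, kin, camera, calibration, job gives the robot as it stands. The module is installed in compiled form; this text tells all that it offers. Calls block until the motion is done:
- env.reach(position, orientation): joint-space move of the TCP to a pose.
- env.movel(position, velocity=0.15, rot=None, stop_force=None): straight line of the TCP; rot=None keeps the orientation; velocity is the mean speed in m/s. With stop_force (N) it stops when the force on the tool has changed by that much, and returns True; else False.
- env.goto_joints(angles): joint-space move.
- env.grip(opening, f_grip=None): finger opening in m; f_grip is the grip in N (None keeps the last); returns when the fingers have stopped.
- env.dwell(seconds).
- kin.inverse_kinematics(position, orientation): joint angles nearest the present ones, or None.
- env.get_state(): the state.
- camera(name): name is "scene" or "side" or "wrist"; returns (picture, depth): 384x512x3 uint8, blue, green, red; 384x512 float32, m along the optical axis (not along the pixel's ray), 0 where there is no reading.
- calibration(name): a dict with "fx", "fy", "cx", "cy" (pixels), "rvec" (rotation vector, rad) and "tvec" (3), from world to camera coordinates, as OpenCV has them. Camera axes: x right, y down, z forward; pixel columns grow to the right and rows downward; lengths in m; the calibration is good to about 2 mm. A picture is of the moment at which its call begins: read the wrist's pose just before it. calibration takes no time and is no camera call; for the wrist camera it gives the pose at the moment of the call.
A pose or a line that the arm cannot do raises env.PlanningError and nothing moves.
- job.job_done(): hands the job in, once; it reports no verdict.
The state is a dict: "time": time; "qpos": joint angles; "joint_velocities": joint speeds; "joint_torque": joint torques, N m; "tcp_pos": TCP position; "orientation": TCP orientation; "force": force on the tool from outside, world axes, zero at the start; "torque": the same for the moment, N m; "opening": finger opening in m.
Only numpy, scipy, OpenCV 4.12 (cv2) and the standard library are available. Lean on these libraries where they do the work, as an engineer would, in place of code of your own. Each camera call takes 0.05 s, during which the arm holds its last target.

TASK

Put the white frame with the round hole flat on the black spacer that lies on the cell base, lined up with the base lengthwise and with all the holes over one another. Then pass the pin with the orange knob down through frame, spacer and base until its flange rests on the frame, and leave the stack pinned.

Things in the scene. Friction and masses are not known exactly. Their poses are not given: they have to be found in the camera images.
- frame_mid (a point): Loose white plastic block 90 (x) x 56 (y) x 28 mm high, flat on the bench, with a vertical 28 mm through hole at its middle (black ring round it) and four small screw heads. Point: its centre, 14 mm above its underside, on the hole's axis. 0.25 kg. Grip it across the 56 mm width; either way round will do. A white block of that size without a hole lies near: not wanted.
- pin_knob (a point): Steel pin hung upright in a blue rack 70 mm high: orange knob 24 mm across, 50 tall; under it a flange 44 across, 6 thick, resting on the rack; under that a 14 mm shank 62 long with tapered tip, loose in a 20 mm hole. Point: knob centre, 31 mm above the flange's underside, 93 above the tip. 0.13 kg. A black-knobbed short pin hangs 80 mm away, within 25 degrees of world x or -x: not wanted.
- base_hole (a point): White plastic cell base, fixed to the bench on a thin grey foot of 160 x 100 mm: a block 120 (x) x 80 (y) x 30 mm high with a vertical round hole at its middle, 24 mm across, 26 mm deep. Point: centre of the hole's mouth, level with the base's top face; z up.
- spacer_mid (a point): Loose black plastic spacer 94 (x) x 60 (y) x 12 mm high, lying on the base, up to 5 mm off in x and in y, with a vertical 30 mm through hole at its middle. Point: its centre, 6 mm above its underside, on the hole's axis. 0.07 kg. It lies well enough for the pin to pass: it need not be handled.
Mind the look-alikes: they are no part of the job. Leave any purple look-alike of the part that bears pin_knob alone.

How it is judged:
By the outcome, as a careful person would: the job done as asked, in the order asked, and still so for the second after the job is handed in, with the robot touching nothing.
It also fails if it takes over 56 s, if anything falls off the work surface, if the arm or the gripper's body presses on something with over 40 N, if the wrist force passes 120 N, or if a joint passes its speed limit or range.

## Working session

There is one attempt and no reset: what is moved stays moved. The work goes in short steps, each a Python script; the robot and the scene stay as the last script left them, time stands still between calls to the robot, and variables do not carry over. Pictures are saved under pics/ and viewed, and the job is handed in when it is done.

```bash
mkdir -p pics; python3 - <<'E'
from cell import env, kin, camera, calibration, job
import cv2,numpy as np
s=env.get_state();print(s['time'],s['tcp_pos'],s['orientation'],s['opening'],env.nose_length)
for n in ["scene","side","wrist"]:
    c=calibration(n);p,d=camera(n);np.savez(f'pics/a_{n}.npz',p=p,d=d,**c);cv2.imwrite(f'pics/a_{n}.png',p);print(n,c)
E
```

```text
0.0 [0.26684469 0.61950591 0.30290291] [-1.44943398e-04  2.01952814e-01  9.79394814e-01 -9.15771347e-04] 0.08526501366237993 0.0726
scene {'fx': 355.63646504693844, 'fy': 355.63646504693844, 'cx': 253.9836013965953, 'cy': 193.61034370066406, 'rvec': array([ 1.89473894,  1.3774635 , -0.62227031]), 'tvec': array([-0.14637641, -0.23900113,  1.16880841])}
side {'fx': 369.0976078883292, 'fy': 369.0976078883292, 'cx': 256.0816290662033, 'cy': 197.06410371462962, 'rvec': array([ 0.79181819, -2.33999674,  1.31955252]), 'tvec': array([0.37520489, 0.24952914, 0.55522848])}
wrist {'fx': 265.5169985874032, 'fy': 265.5169985874032, 'cx': 254.15954753603202, 'cy': 192.6608446365773, 'rvec': array([-2.43089578, -1.6008798 , -0.21340304]), 'tvec': array([-0.6737617 , -0.03291869,  0.37671191])}
```

View pics/a_scene.png

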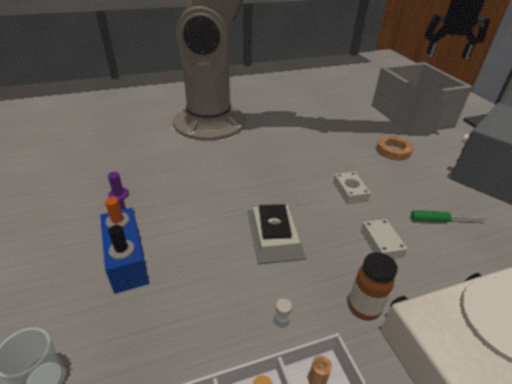

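View pics/a_side.png

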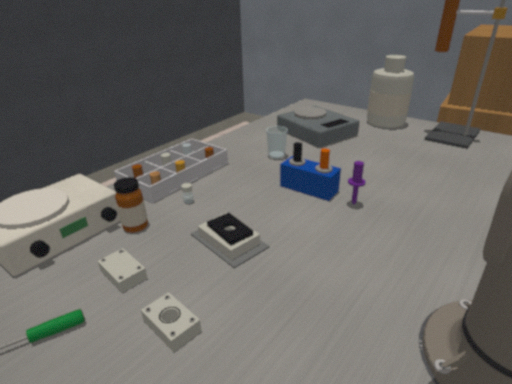

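View pics/a_wrist.png

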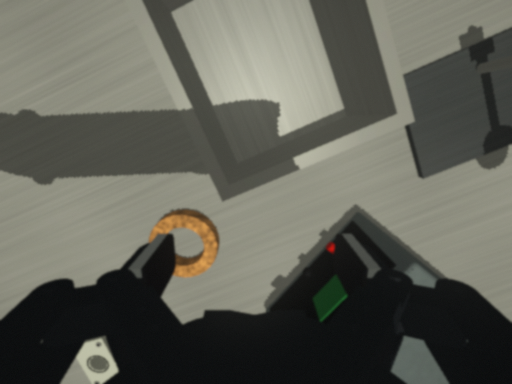

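The scene view shows the holed frame at (352,186), the plain block at (384,238), the base with the black spacer at (276,225), and the orange pin at (114,208). The black pin is at (118,240). A purple pin stands just behind the rack at (118,187). Next I'll measure these.

```bash
cat > h.py <<'E'
import cv2,numpy as np
from scipy.spatial.transform import Rotation as R
def pose(c):
    return cv2.Rodrigues(np.array(c['rvec'],float))[0],np.array(c['tvec'],float)
def rays(c,uv):
    Rm,t=pose(c);uv=np.atleast_2d(uv).astype(float)
    d=np.c_[(uv[:,0]-c['cx'])/c['fx'],(uv[:,1]-c['cy'])/c['fy'],np.ones(len(uv))]
    return -Rm.T@t, d@Rm
def onplane(c,uv,z):
    o,d=rays(c,uv);return o+d*((z-o[2])/d[:,2])[:,None]
def cloud(c,d):
    v,u=np.indices(d.shape);o,r=rays(c,np.c_[u.ravel(),v.ravel()])
    P=(o+r*d.ravel()[:,None]).reshape(d.shape+(3,));P[d<=0]=np.nan;return P
def proj(c,X):
    return cv2.projectPoints(np.atleast_2d(X).astype(float),np.array(c['rvec']),np.array(c['tvec']),np.array([[c['fx'],0,c['cx']],[0,c['fy'],c['cy']],[0,0,1.]]),None)[0][:,0]
def twoview(c1,p1,c2,p2):
    o1,d1=rays(c1,p1);o2,d2=rays(c2,p2);d1=d1[0];d2=d2[0]
    s=np.linalg.lstsq(np.c_[d1,-d2],o2-o1,rcond=None)[0]
    a=o1+s[0]*d1;b=o2+s[1]*d2;return (a+b)/2,np.linalg.norm(a-b)
E
python3 - <<'E'
from h import *
for n in ['scene','side']:
    f=np.load(f'pics/a_{n}.npz');c={k:f[k] for k in f if k not in'pd'};P=cloud(c,f['d']);p=f['p'];hsv=cv2.cvtColor(p,cv2.COLOR_BGR2HSV)
    H,S,V=cv2.split(hsv)
    q=lambda m:(int(m.sum()),np.nanpercentile(P[m],[2,50,98],axis=0).round(4).tolist())
    X,Y,Z=np.moveaxis(P,2,0)
    print(n)
    for nm,m in dict(orange=(H<15)&(S>180)&(V>120),purple=(H>130)&(H<160)&(S>120),blue=(H>105)&(H<128)&(S>150)).items():
        nn,L,st,ce=cv2.connectedComponentsWithStats(m.astype(np.uint8))
        for i in range(1,nn):
            if st[i,4]>40: print(nm,st[i],ce[i].round(1),q(L==i))
    # heights maps above bench
    m=(Z>0.012)&(Z<0.06)&(X>.3)&(X<1)&(abs(Y)<.5)
    nn,L,st,ce=cv2.connectedComponentsWithStats(m.astype(np.uint8))
    for i in range(1,nn):
        if st[i,4]>150:
            mm=L==i; print('blob',st[i],ce[i].round(1),q(mm))
            h=np.histogram(Z[mm],bins=np.arange(.01,.062,.002));print(h[0])
    cv2.imwrite(f'pics/b_{n}.png',cv2.resize(p[100:350],None,fx=1.5,fy=1.5) )
E
```

```text
scene
orange [106 198  11   8  67] [111.1 201.2] (67, [[0.4724, -0.3007, 0.1222], [0.4833, -0.2919, 0.1246], [0.4906, -0.283, 0.1261]])
purple [109 173  19  36 316] [117.2 188.3] (316, [[0.3774, -0.3027, 0.0336], [0.393, -0.286, 0.0819], [0.4043, -0.2713, 0.117]])
blue [ 101  209   47   84 1798] [124.5 257.9] (1798, [[0.4536, -0.3192, 0.0054], [0.5907, -0.283, 0.0674], [0.5955, -0.2568, 0.0714]])
blob [377 140  34  17 256] [392.4 149.7] (256, [[0.302, 0.4285, 0.0124], [0.3575, 0.4488, 0.0219], [0.3775, 0.4964, 0.0246]])
[  0  20  21  20  27  44 100  24   0   0   0   0   0   0   0   0   0   0
   0   0   0   0   0   0   0]
blob [333 172  37  29 655] [351.1 185.5] (655, [[0.4152, 0.2239, 0.0128], [0.4671, 0.2512, 0.0256], [0.5058, 0.2827, 0.0283]])
[  0  29  34  32  31  34  37 193 242  22   1   0   0   0   0   0   0   0
   0   0   0   0   0   0   0]
blob [ 252  204   48   48 1754] [274.8 227.5] (1754, [[0.4873, -0.0258, 0.0144], [0.5591, 0.0139, 0.0321], [0.603, 0.0584, 0.0419]])
[  0  28  33  30  38  36  33  38 180 391  69  28  32  35 260 497  26   0
   0   0   0   0   0   0   0]
blob 
[... 3773 characters left out ...]
blob [  98  249   49   40 1088] [121.9 267.6] (1088, [[0.586, 0.2045, 0.0131], [0.6231, 0.2359, 0.0258], [0.6756, 0.2629, 0.0278]])
[  0  36  36  31  33  38  44 414 440  16   0   0   0   0   0   0   0   0
   0   0   0   0   0   0   0]
blob [ 141  293   60   54 1674] [170.9 319. ] (1674, [[0.4097, 0.2309, 0.0133], [0.4477, 0.2619, 0.0262], [0.4994, 0.2893, 0.0286]])
[  0  48  63  62  67  63  50 384 857  79   1   0   0   0   0   0   0   0
   0   0   0   0   0   0   0]
blob [  0 310  84  39 802] [ 51.1 326.2] (802, [[0.5801, 0.3447, 0.0123], [0.5996, 0.3873, 0.0202], [0.6295, 0.4492, 0.0248]])
[  0 112  95  88  91 157 208  49   2   0   0   0   0   0   0   0   0   0
   0   0   0   0   0   0   0]
```

```bash
python3 - <<'E'
from h import *
f=np.load('pics/a_wrist.npz');c={k:f[k] for k in f if k not in'pd'}
Rm,t=pose(c);q=[-1.44943398e-04,2.01952814e-01,9.79394814e-01,-9.15771347e-04]
Rt=R.from_quat(q,scalar_first=True).as_matrix();tp=np.array([0.26684469,0.61950591,0.30290291])
print('cam in tool',Rt.T@(-Rm.T@t-tp));print('axes (cols cam xyz in tool)',(Rt.T@Rm.T).round(3));print('tool axes',Rt.round(3))
for n in ['scene','side']:
    f=np.load(f'pics/a_{n}.npz');c={k:f[k] for k in f if k not in'pd'};P=cloud(c,f['d']);X,Y,Z=np.moveaxis(P,2,0);V=cv2.cvtColor(f['p'],cv2.COLOR_BGR2HSV)[...,2]
    def rect(m,z,nm):
        nn,L,st,ce=cv2.connectedComponentsWithStats(m.astype(np.uint8));i=1+np.argmax(st[1:,4])
        ct=max(cv2.findContours((L==i).astype(np.uint8),cv2.RETR_EXTERNAL,cv2.CHAIN_APPROX_NONE)[0],key=len)[:,0]
        W=onplane(c,ct,z)[:,:2]*1000
        r=cv2.minAreaRect(W.astype(np.float32));print(n,nm,np.round(r[0],1),np.round(r[1],1),round(r[2],1))
    near=lambda x,y,r:np.hypot(X-x,Y-y)<r
    rect((Z>.022)&near(.455,.255,.08),.028,'frame')
    rect((Z>.0355)&near(.54,.02,.08),.042,'spacer')
    rect((Z>.026)&near(.54,.02,.1),.030,'base')
    rect((Z>.065)&(Z<.085)&near(.515,-.285,.12),.070,'rack')
    m=(Z>.09)&near(.515,-.285,.08)
    nn,L,st,ce=cv2.connectedComponentsWithStats(m.astype(np.uint8))
    for i in range(1,nn):
        if st[i,4]>20: 
            mm=L==i;print('pin',st[i],ce[i].round(1),np.nanmedian(P[mm],axis=0).round(4),np.nanpercentile(Z[mm],98).round(4))
E
```

```text
cam in tool [ 0.06785308 -0.00053551 -0.06845721]
axes (cols cam xyz in tool) [[ 0.    -0.965 -0.263]
 [ 1.     0.     0.001]
 [-0.001 -0.263  0.965]]
tool axes [[-0.918  0.396 -0.001]
 [ 0.396  0.918 -0.002]
 [-0.    -0.002 -1.   ]]
scene frame [462.9 252.3] [58.7 94.5] 83.1
scene spacer [539.5  16.7] [60.5 99.4] 75.7
scene base [539.8  18.6] [ 80.1 126.5] 80.0
scene rack [ 521.8 -290.6] [153.1  63.8] 3.1
pin [104 197  18  22 266] [112.6 207. ] [ 0.4871 -0.2918  0.1139] 0.126
pin [108 224  18  24 315] [116.5 235.6] [ 0.5668 -0.2874  0.1155] 0.1258
side frame [453.  259.9] [57.4 93.8] 83.8
side spacer [528.3  25.3] [63.3 99.6] 75.5
side base [533.5  22.9] [ 86.8 121.7] 79.2
side rack [ 512.3 -281.9] [150.7  68.7] 2.9
pin [294 142   9  15 122] [297.9 149.3] [ 0.5511 -0.2782  0.111 ] 0.1242
pin [320 149  10  15 135] [324.8 156.1] [ 0.4719 -0.2825  0.1109] 0.1242
```

```bash
cat >> h.py <<'E'
def quat(psi):
    s,c=np.sin(np.radians(psi)),np.cos(np.radians(psi))
    M=np.array([[-s,c,0],[c,s,0],[0,0,-1.]])
    return R.from_matrix(M).as_quat(scalar_first=True)
def snap(name,tag):
    from cell import camera,calibration
    c=calibration(name);p,d=camera(name);np.savez(f'pics/{tag}.npz',p=p,d=d,**c);cv2.imwrite(f'pics/{tag}.png',p);return c,p,d
def load(tag):
    f=np.load(f'pics/{tag}.npz');return {k:f[k] for k in f if k not in'pd'},f['p'],f['d']
def hover(x,y,psi,off=.03):
    s,c=np.sin(np.radians(psi)),np.cos(np.radians(psi))
    return x+off*s,y-off*c
E
python3 - <<'E'
from h import *
from cell import env
x,y=hover(.458,.256,83)
env.reach([x,y,.23],quat(83).tolist());print(env.get_state()['time'],env.get_state()['tcp_pos'])
snap('wrist','w1')
E
```

```text
1.75 [0.4875457  0.25379287 0.23023648]
```

View pics/w1.png

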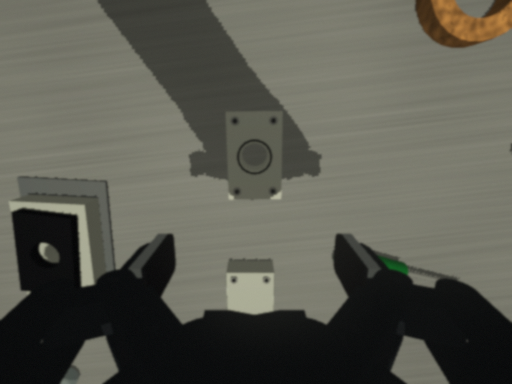

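The frame is centred at (254,156) with its ring visible. The base and spacer are at the left edge, with the spacer hole at (49,252). Measuring the frame.

```bash
cat >> h.py <<'E'
def rectw(c,m,z):
    nn,L,st,ce=cv2.connectedComponentsWithStats(m.astype(np.uint8));i=1+np.argmax(st[1:,4])
    ct=max(cv2.findContours((L==i).astype(np.uint8),cv2.RETR_EXTERNAL,cv2.CHAIN_APPROX_NONE)[0],key=len)[:,0]
    W=onplane(c,ct,z)[:,:2]*1000
    r=cv2.minAreaRect(W.astype(np.float32));b=cv2.boxPoints(r);e=[b[1]-b[0],b[2]-b[1]];e=max(e,key=np.linalg.norm)
    a=(np.degrees(np.arctan2(e[1],e[0]))+90)%180-90
    return np.round(r[0],1),np.round(sorted(r[1]),1),round(float(a),2)
def ell(c,m,z,amin=30):
    out=[]
    for ct in cv2.findContours(m.astype(np.uint8),cv2.RETR_LIST,cv2.CHAIN_APPROX_NONE)[0]:
        if len(ct)>=12 and cv2.contourArea(ct)>amin:
            W=(onplane(c,ct[:,0],z)[:,:2]*1000).astype(np.float32);e=cv2.fitEllipse(W)
            if e[1][0]/e[1][1]>.7 and 10<e[1][1]<60: out.append((np.round(e[0],1),np.round(e[1],1),np.round(ct[:,0].mean(0),1)))
    return out
E
python3 - <<'E'
from h import *
c,p,d=load('w1');P=cloud(c,d);X,Y,Z=np.moveaxis(P,2,0);g=cv2.cvtColor(p,cv2.COLOR_BGR2GRAY)
near=lambda x,y,r:np.hypot(X-x,Y-y)<r
m=(Z>.02)&near(.458,.256,.07);print('topz',np.nanmedian(Z[m]));
print(rectw(c,cv2.morphologyEx(m.astype(np.uint8),cv2.MORPH_CLOSE,np.ones((3,3))),.028))
roi=np.zeros_like(g);roi[125:190,230:280]=1
print(np.percentile(g[roi>0],[2,20,50,80]))
for th in (45,60,75):
  print(th,ell(c,(g<th)&(roi>0),.028))
print('bench z',np.nanmedian(Z[0:60,260:380]))
E
```

```text
topz 0.2367985004063421
(array([645.3, 237.7]), array([213.3, 671.5]), 83.02)
[49. 70. 92. 92.]
45 []
60 [(array([455.9, 257.7]), array([32.1, 32.7]), array([254. , 156.5])), (array([455.7, 257.7]), array([34.3, 34.7]), array([254. , 156.4]))]
75 [(array([456. , 257.6]), array([28.7, 29.2]), array([253.7, 160. ])), (array([455.8, 257.8]), array([35.7, 36.2]), array([254.2, 156.6]))]
bench z -0.001614643217521028
```

```bash
python3 - <<'E'
from h import *
c,p,d=load('w1');P=cloud(c,d);X,Y,Z=np.moveaxis(P,2,0);g=cv2.cvtColor(p,cv2.COLOR_BGR2GRAY)
near=lambda x,y,r:np.hypot(X-x,Y-y)<r
for t in (.018,.022):
    m=(Z>t)&(Z<.05)&near(.456,.258,.07);print(np.nanmedian(Z[m]),rectw(c,m,.028))
m=(Z>.036)&(Z<.06)&near(.535,.02,.08);print('sp',np.nanmedian(Z[m]),rectw(c,m,.042))
m=(Z>.02)&(Z<.036)&near(.535,.02,.1);print('base',np.nanmedian(Z[m]))
E
```

```text
0.026351040444184987 (array([455.5, 258.1]), array([55.6, 89. ]), -6.27)
0.02635535318683077 (array([455.5, 258.1]), array([55.6, 89. ]), -6.27)
sp 0.04001197771326992 (array([531.1,  24.6]), array([62.8, 95.7]), -14.15)
base 0.028093630334766945
```

```bash
python3 - <<'E'
from h import *
from cell import env
x,y=hover(.535,.022,80)
env.reach([x,y,.24],quat(80).tolist());print(env.get_state()['time'],env.get_state()['tcp_pos'])
c,p,d=snap('wrist','w2');P=cloud(c,d);X,Y,Z=np.moveaxis(P,2,0);g=cv2.cvtColor(p,cv2.COLOR_BGR2GRAY)
near=lambda x,y,r:np.hypot(X-x,Y-y)<r
m=(Z>.035)&(Z<.06)&near(.535,.02,.08);print('sp',np.nanmedian(Z[m]),rectw(c,m,.042))
m=(Z>.024)&(Z<.06)&near(.535,.02,.1);print('base',np.nanmedian(Z[m&(Z<.035)]),rectw(c,m,.030))
m=(Z>.024)&(Z<.06)&near(.535,.02,.1)&(g>60);print('base',rectw(c,m,.030))
E
```

```text
2.775 [0.56442214 0.01904246 0.23985364]
sp 0.040304627247411906 (array([532.5,  20.9]), array([59.6, 93.4]), -14.2)
base 0.028284614784835432 (array([536.4,  22. ]), array([ 79.5, 118.7]), -9.89)
base (array([536.4,  22. ]), array([ 79.5, 118.7]), -9.89)
```

View pics/w2.png

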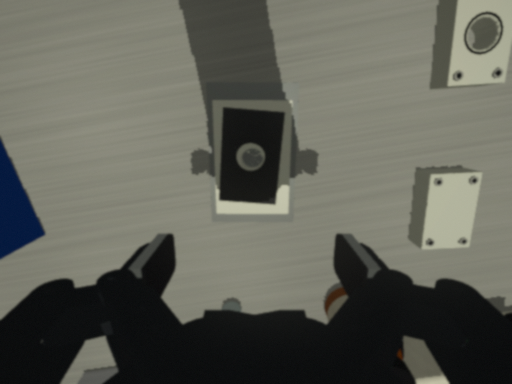

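The base is centred at (252,157) px, giving world (536.4, 22.0) mm and yaw -9.9°. The spacer is within 4 mm of it. Next I'll pick up the frame.

```bash
python3 - <<'E'
from h import *
from cell import env
q=quat(83.7).tolist()
env.reach([.4557,.2579,.17],q)
print(env.movel([.4557,.2579,.080],velocity=.12,stop_force=15))
print(env.grip(.05,50));s=env.get_state();print(s['time'],s['opening'],s['tcp_pos'],s['force'])
env.movel([.4557,.2579,.20],velocity=.2)
s=env.get_state();print(s['time'],s['opening'],s['tcp_pos'],s['force'])
snap('side','s3');snap('wrist','w3')
E
python3 -c "
import cv2,numpy as np
a=cv2.imread('pics/s3.png');b=cv2.imread('pics/w3.png');cv2.imwrite('pics/c3.png',cv2.resize(np.hstack([a,b]),(800,300)))"
```

```text
False
False
5.175 0.05489027159487347 [0.45612522 0.25817714 0.08094513] [-0.82708627 -0.8285975   5.50487173]
5.925 0.05477750996282082 [0.45496007 0.2575006  0.19910372] [-1.20178855  0.12437343 -2.51687132]
```

View pics/c3.png

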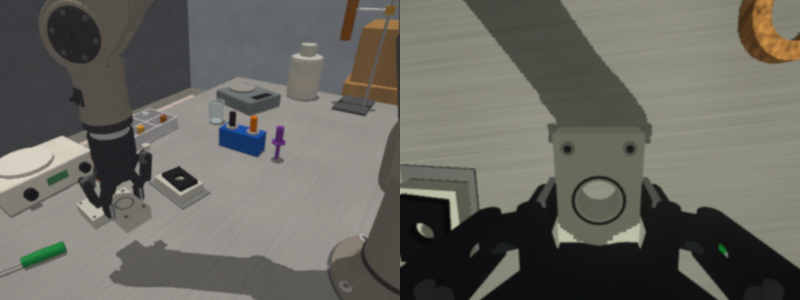

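The frame is held level between the fingers, and the ring shows at about (254,257) in the wrist picture. I'll measure its offset in the hand.

```bash
python3 - <<'E'
from h import *
c,p,d=load('w3');P=cloud(c,d);g=cv2.cvtColor(p,cv2.COLOR_BGR2GRAY)
Z=P[...,2];print('top z',np.nanmedian(Z[175:215,200:300]), np.nanmedian(Z[178:186,220:290]),np.nanmedian(Z[215:222,220:290]))
roi=np.zeros_like(g);roi[218:295,215:298]=1
zt=.1991-.0809+.028
for th in (50,65,80): print(th,ell(c,(g<th)&(roi>0),zt))
print((g[257,205:305]))
E
```

```text
top z 0.14412517609719877 0.14401727243591322 0.1440310802074417
50 [(array([453.4, 257.3]), array([32.2, 32.3]), array([254. , 256.2])), (array([453.4, 257.3]), array([34. , 34.2]), array([254. , 256.1]))]
65 [(array([453.4, 257.3]), array([31.6, 31.7]), array([254.2, 256.3])), (array([453.4, 257.3]), array([34.6, 34.6]), array([254.2, 256.2]))]
80 [(array([453.4, 257.3]), array([31.1, 31.2]), array([254.1, 256.4])), (array([453.4, 257.3]), array([35.1, 35.3]), array([254.2, 256.2]))]
[103 104 104 102 103 103 103 104 103 103 104 102 101  91  71  43  28  36
  61  86  99 100  97  93  92  93  93  92  92  94  93  93  93  93  93  94
  93  94  94  95  95  94  94  94  95  95  95  96  97  96  95  94  95  95
  95  95  94  94  94  94  94  94  93  93  94  94  94  94  93  93  94  92
  93  92  92  94  95  98  98  89  66  41  30  41  67  92 103 104 102 103
 103 104 104 103 103 103 104 104 104 103]
```

```bash
python3 - <<'E'
from h import *
from cell import env
q=quat(80.1).tolist();x,y=.5374,.0221
env.reach([x,y,.18],q)
env.movel([x,y,.132],velocity=.12)
r=env.movel([x,y,.1205],velocity=.03,stop_force=6)
s=env.get_state();print(r,s['time'],s['tcp_pos'],s['force'])
env.dwell(.15)
env.grip(.085);s=env.get_state();print(s['time'],s['opening'])
env.movel([x,y,.20],velocity=.2)
hx,hy=hover(.5364,.022,80)
env.movel([hx,hy,.26],velocity=.2);print(env.get_state()['time'])
c,p,d=snap('wrist','w4');P=cloud(c,d);X,Y,Z=np.moveaxis(P,2,0);g=cv2.cvtColor(p,cv2.COLOR_BGR2GRAY)
near=lambda x,y,r:np.hypot(X-x,Y-y)<r
m=(Z>.055)&(Z<.09)&near(.5364,.022,.08);print('frame',np.nanmedian(Z[m]),rectw(c,m,.070))
m=(Z>.024)&(Z<.09)&near(.5364,.022,.1);print('base',rectw(c,m,.030))
u,v=proj(c,[.5364,.022,.07])[0].astype(int);print(u,v)
roi=np.zeros_like(g);roi[v-30:v+30,u-30:u+30]=1
for th in (50,65,80): print(th,ell(c,(g<th)&(roi>0),.07))
E
```

```text
True 7.925 [0.53798852 0.02221076 0.12295883] [-1.15993071  0.12364137  6.43519787]
8.4833 0.08513353700384614
9.5083
frame 0.06832994517475252 (array([537.7,  22.6]), array([55.6, 88. ]), -9.85)
base (array([536.7,  22. ]), array([ 79.5, 118.3]), -9.95)
254 161
50 [(array([535.3,  23.2]), array([19.2, 21.3]), array([257.5, 165.7]))]
65 [(array([536.6,  23.4]), array([17.9, 22.6]), array([257.3, 165. ])), (array([537.7,  22.3]), array([31.9, 31.9]), array([255.1, 162.9])), (array([537.5,  22.3]), array([34.9, 35.1]), array([255. , 162.5]))]
80 [(array([538.4,  22.4]), array([26.7, 27.7]), array([252.9, 168.1])), (array([537.6,  22.2]), array([36.4, 36.7]), array([255. , 162.6]))]
```

View pics/w4.png

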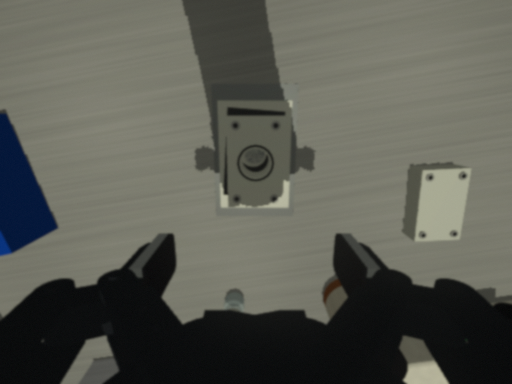

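The frame lies flat with its top at z about 0.070. Its ring is within about 1 mm of the base centre, and the yaws are -9.85° and -9.95°. Next, the pin.

```bash
python3 - <<'E'
from h import *
from cell import env
x,y=hover(.481,-.286,90)
env.reach([x,y,.31],quat(90).tolist());print(env.get_state()['time'],env.get_state()['tcp_pos'])
c,p,d=snap('wrist','w5');P=cloud(c,d);X,Y,Z=np.moveaxis(P,2,0)
H,S,V=cv2.split(cv2.cvtColor(p,cv2.COLOR_BGR2HSV))
near=lambda x,y,r:np.hypot(X-x,Y-y)<r
m=near(.481,-.286,.04)&(Z>.118)&(Z<.14)
print('knob top',np.nanmedian(Z[m]),m.sum(),ell(c,m,.126))
m=near(.481,-.286,.05)&(Z>.0725)&(Z<.14);print('with flange',ell(c,m,.076))
m=(Z>.06)&(Z<.14)&near(.515,-.285,.12);print('rack',rectw(c,m,.07))
for nm,m in dict(orange=(H<15)&(S>180)&near(.481,-.286,.05),black=near(.561,-.283,.04)&(Z>.112)&(Z<.14),purple=(H>130)&(H<160)&(S>100)).items():
    print(nm,m.sum(),np.nanmedian(P[m],axis=0), np.argwhere(m).mean(0))
E
```

```text
10.75 [ 0.51157616 -0.28424585  0.30928513]
knob top 0.12415688123593555 473 [(array([ 475.2, -290.5]), array([22.3, 22.7]), array([247.2, 154.7]))]
with flange [(array([ 475.4, -290.5]), array([41.9, 42. ]), array([248.1, 149.1]))]
rack (array([ 516.5, -288.3]), array([ 63.6, 151.6]), 3.0)
orange 457 [ 0.47448025 -0.29070333  0.12414494] [153.51859956 247.24507659]
black 444 [ 0.55288905 -0.28599988  0.12392344] [230.3018018  251.57432432]
purple 1412 [ 0.38588757 -0.28693674  0.08698116] [ 58.20184136 251.56869688]
```

View pics/w5.png

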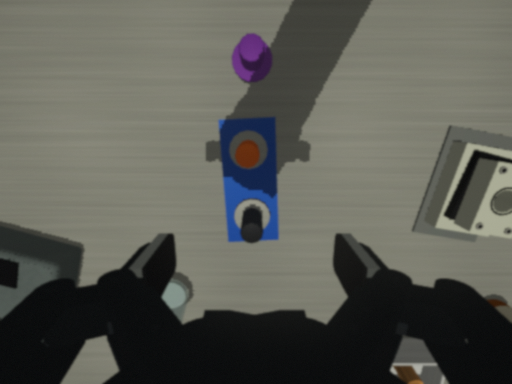

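```bash
python3 - <<'E'
from h import *
from cell import env
q=quat(93).tolist();x,y=.4752,-.2905
env.reach([x,y,.22],q)
print(env.movel([x,y,.160],velocity=.1,stop_force=10))
print(env.grip(.015,60));s=env.get_state();print(s['time'],s['opening'],s['tcp_pos'],s['force'])
z0=s['tcp_pos'][2]
print(env.movel([x,y,.285],velocity=.12,stop_force=20))
s=env.get_state();print(s['time'],s['opening'],s['tcp_pos'],s['force'])
snap('side','s6');snap('scene','c6');snap('wrist','w6')
E
python3 -c "
import cv2,numpy as np
a=cv2.imread('pics/s6.png')[60:240,230:470];b=cv2.imread('pics/c6.png')[90:300,40:320];w=cv2.imread('pics/w6.png')
cv2.imwrite('pics/d6.png',np.hstack([cv2.resize(i,(266,200)) if 0 else cv2.resize(i,(400,300)) for i in (a,b)]))"
```

```text
False
False
12.6167 0.02238372140140323 [ 0.4753445  -0.29060577  0.16034931] [ 0.03362454 -0.24865483  4.16042579]
False
13.8083 0.022607071826165073 [ 0.47477839 -0.29023731  0.28414904] [-0.38624732 -0.13096749 -1.39888467]
```

View pics/d6.png

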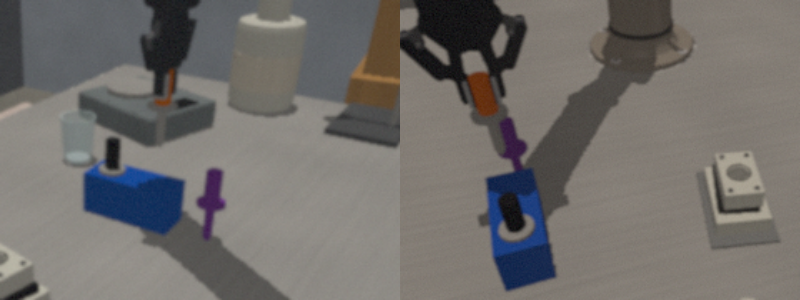

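View pics/w6.png

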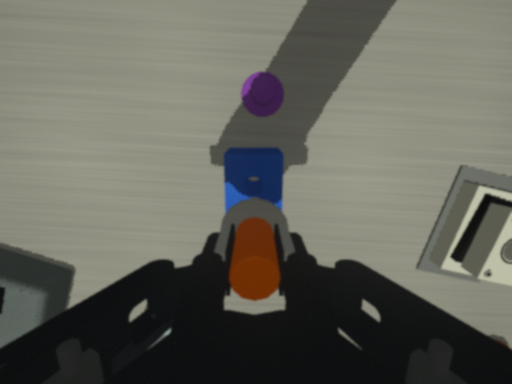

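The pin hangs from the gripper, with the knob at (254,265) and the flange arc at (254,200) in the wrist view. I'll check its tilt from the flange and knob axes.

```bash
python3 - <<'E'
from h import *
c,p,d=load('w6');P=cloud(c,d);X,Y,Z=np.moveaxis(P,2,0)
H,S,V=cv2.split(cv2.cvtColor(p,cv2.COLOR_BGR2HSV))
zb=.0-.16035+.28415
m=(Z>.17)&(Z<.22)&(S<90);m[:, :215]=0;m[:,300:]=0;m[:180]=0
pts=[]
for u in range(228,284,2):
    vs=np.where(m[:,u])[0]
    if len(vs): pts.append((u,vs.min()-.5))
W=onplane(c,pts,.076+zb)[:,:2]*1000
A=np.c_[2*W,np.ones(len(W))];s=np.linalg.lstsq(A,(W**2).sum(1),rcond=None)[0];print('flange free',s[:2],np.sqrt(s[2]+s[0]**2+s[1]**2),len(W))
from scipy.optimize import least_squares
print('flange r22',least_squares(lambda q:np.hypot(*(W-q).T)-22,s[:2]).x)
m=(H<15)&(S>150)&(Z>.235)&(Z<.27);print('top z',np.nanmedian(Z[m]),m.sum(),ell(c,m,.126+zb))
fl=(Z>.17)&(Z<.22)&(S<90);fl[:,:215]=0;fl[:,300:]=0;fl[:180]=0;print('flange z',np.nanmedian(Z[fl]))
# shank from scene & side
for n,tag in (('scene','c6'),('side','s6')):
    c2,p2,d2=load(tag);P2=cloud(c2,d2);hs=cv2.cvtColor(p2,cv2.COLOR_BGR2HSV)
    r=np.hypot(P2[...,0]-.475,P2[...,1]+.2905)<.04
    for lo,hi in ((.135,.15),(.15,.165),(.165,.18),(.18,.19),(.215,.23),(.23,.245)):
        mm=r&(P2[...,2]>lo)&(P2[...,2]<hi)&((hs[...,1]>150) if lo>.2 else True)
        if mm.sum()>5: print(n,lo,mm.sum(),np.nanmedian(P2[mm],axis=0).round(4))
E
```

```text
flange free [ 471.54196878 -289.96616206] 19.872269074972337 28
flange r22 [ 473.93943209 -289.89100213]
top z 0.24771675235858398 2399 [(array([ 470.6, -290.3]), array([22.8, 28. ]), array([253.4, 269.6]))]
flange z 0.19808977424767943
scene 0.135 46 [ 0.4834 -0.291   0.1436]
scene 0.15 56 [ 0.4836 -0.2908  0.1581]
scene 0.165 57 [ 0.4835 -0.2906  0.173 ]
scene 0.18 7 [ 0.4849 -0.2909  0.1806]
scene 0.215 109 [ 0.4879 -0.2903  0.2228]
scene 0.23 114 [ 0.4877 -0.2899  0.2374]
side 0.135 25 [ 0.4725 -0.2844  0.1426]
side 0.15 35 [ 0.4731 -0.2838  0.158 ]
side 0.165 32 [ 0.4731 -0.2847  0.1723]
side 0.18 12 [ 0.4728 -0.2834  0.1828]
side 0.215 10 [ 0.4645 -0.2898  0.2242]
side 0.23 12 [ 0.465  -0.2873  0.2379]
```

The shank reads vertical: its x,y is constant with height in both views. Inserting now.

```bash
python3 - <<'E'
from h import *
from cell import env
q=quat(90).tolist();x,y=.5369,.0221
env.movel([x,y,.285],velocity=.25,rot=q)
env.dwell(.2);s=env.get_state();print(s['time'],s['tcp_pos'],s['opening'])
x2,y2=x+(x-s['tcp_pos'][0]),y+(y-s['tcp_pos'][1])
if not env.movel([x,y,.235],velocity=.12,stop_force=6):
    s=env.get_state();print(s['tcp_pos'],s['force'])
    r=env.movel([x,y,.1575],velocity=.05,stop_force=6)
    s=env.get_state();print(r,s['time'],s['tcp_pos'],s['force'],s['torque'],s['opening'])
snap('side','s7');snap('scene','c7')
E
python3 -c "
import cv2,numpy as np
a=cv2.imread('pics/s7.png')[130:310,130:370];b=cv2.imread('pics/c7.png')[90:300,140:420]
cv2.imwrite('pics/d7.png',np.hstack([cv2.resize(i,(400,300)) for i in (a,b)]))"
```

```text
15.5833 [0.53680557 0.02100776 0.28503846] 0.022693656916439445
[0.53713602 0.02198154 0.23526601] [ 0.1694476  -0.02924633 -0.98308817]
True 17.525 [0.53681873 0.02208424 0.1603452 ] [-1.44711537  0.16565314  6.10445521] [ 0.05397888  0.20747896 -0.03537064] 0.022580547672501984
```

View pics/d7.png

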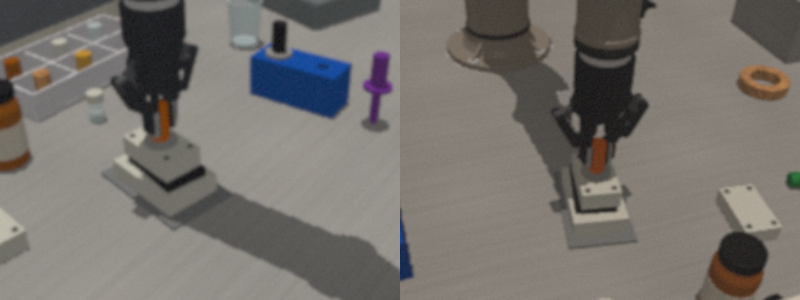

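It stopped at TCP z = 0.1603, the same height as in the rack, so the flange is seated. Both views show it down on the frame. Releasing and checking.

```bash
python3 - <<'E'
from h import *
from cell import env
env.grip(.085);env.dwell(.2)
s=env.get_state();x,y=.5369,.0221;print(s['time'],s['force'],s['opening'])
env.movel([x,y,.25],velocity=.15)
hx,hy=hover(.5364,.022,80)
env.movel([hx,hy,.30],velocity=.2,rot=quat(80).tolist());env.dwell(.2)
c,p,d=snap('wrist','w8');snap('side','s8');P=cloud(c,d);X,Y,Z=np.moveaxis(P,2,0);H,S,V=cv2.split(cv2.cvtColor(p,cv2.COLOR_BGR2HSV))
near=lambda x,y,r:np.hypot(X-x,Y-y)<r
m=near(.5364,.022,.03)&(Z>.115)&(Z<.14);print('knob',np.nanmedian(Z[m]),ell(c,m,.126))
m=near(.5364,.022,.035)&(Z>.0712)&(Z<.14);print('flange',ell(c,m,.076),np.nanmedian(Z[m&(Z<.09)]))
m=(Z>.055)&(Z<.14)&near(.5364,.022,.08);print('frame',np.nanmedian(Z[m&(Z<.0715)]),rectw(c,m,.070))
m=(Z>.024)&(Z<.14)&near(.5364,.022,.1);print('base',rectw(c,m,.030))
print(env.get_state()['time'])
E
python3 -c "
import cv2,numpy as np
a=cv2.imread('pics/s8.png')[130:310,130:370];b=cv2.imread('pics/w8.png')
cv2.imwrite('pics/d8.png',np.hstack([cv2.resize(i,(400,300)) for i in (a,b)]))"
```

```text
18.45 [ 1.03145749 -0.35582306 -0.08483532] 0.08507132332009372
knob 0.12410695680130757 [(array([536.2,  22.5]), array([22.3, 23.3]), array([255.2, 164.6]))]
flange [(array([536.8,  22.6]), array([42. , 42.5]), array([255.1, 157.6]))] 0.07429748131166114
frame 0.06834964292858711 (array([537.7,  22.6]), array([55.7, 88.4]), -9.92)
base (array([536.8,  22.1]), array([ 79.5, 118.1]), -9.92)
19.95
```

View pics/d8.png

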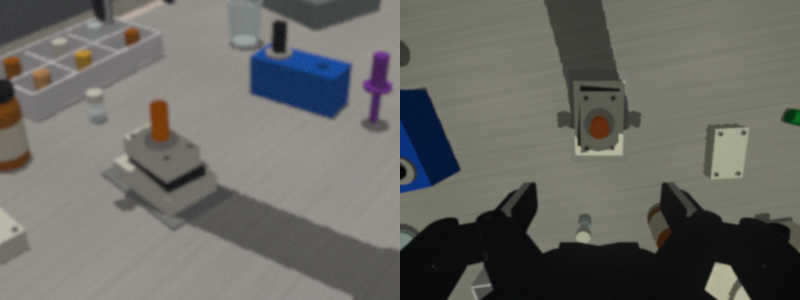

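The pin stands upright at (159,122) in the side crop, with its flange flat on the frame and the gripper clear. Handing in.

```bash
python3 -c "
from cell import job,env
print(job.job_done(),env.get_state()['time'])"
```

```text
the job is handed in; nothing more can be done
the job is handed in; nothing more can be done
```

The stack is pinned and the job is handed in, at about 20 s of the 56 s allowed. I placed the holed frame on the spacer, then passed the orange-knob pin through frame, spacer and base until its flange rested on the frame.

Last checks after release, with the gripper open and clear:
- **Frame on base:** frame yaw -9.92° and base yaw -9.92°, with centres about 1 mm apart.
- **Pin:** upright, with knob and flange axes within about 0.6 mm of each other and of the base centre. The insertion stopped at the same tool height as in the rack, so the flange is seated.
- **Heights:** the wrist-camera depth reads about 1.7 mm low everywhere, bench included. Allowing for that, frame top and flange are where they should be.
- **Disagreement:** the first fixed-camera positions from the scene and side views differed by about 1 cm. I used the wrist camera for all final positions.
- **Spacer:** not handled. It measured about 4 mm off the base centre before I placed the frame, and I did not measure it again. The pin passed through it freely.

The look-alikes (plain white block, black-knobbed pin, purple pin) were not touched.

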